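Make up vent ballast on the sprung scale

TASK

Make up the ballast for the roof vent: thread steel rings one at a time onto the spindle of the sprung scale, pressing each down past the spring catch and letting go of it, until the scale's pointer comes to rest between the two prongs of the marker. Never drive the pan down onto its bottom stop or press hard on it with the gripper itself; leave the marker as it is set and the pot and collar where they stand, and leave spare rings lying on the bench.

Things in the scene. Friction and masses are not known exactly. Their poses are not given: they have to be found in the camera images.
- ring1_c (a point): a bare steel ballast ring, outside diameter 54 mm, bore 18 mm, 10 mm thick, about 185 g, lying flat on the bench at the start; the point is its centre, half-way up (5 mm over its underside), z along the bore
- ring2_c (a point): a bare steel ballast ring, outside diameter 54 mm, bore 18 mm, 10 mm thick, about 185 g, lying flat on the bench at the start; the point is its centre, half-way up (5 mm over its underside), z along the bore
- ring3_c (a point): a bare steel ballast ring, outside diameter 54 mm, bore 18 mm, 10 mm thick, about 185 g, lying flat on the bench at the start; the point is its centre, half-way up (5 mm over its underside), z along the bore
- ring4_c (a point): a bare steel ballast ring, outside diameter 54 mm, bore 18 mm, 10 mm thick, about 185 g, lying flat on the bench at the start; the point is its centre, half-way up (5 mm over its underside), z along the bore
- pan_seat (a point): centre of the upper face of the scale's round pan (76 mm across), about 171 mm above the bench when empty; it sinks with the pan. z up, along the spindle; x points away from the robot to the side where pointer and marker are, with the scale's yaw. Up to three rings stack here round the spindle. Below is a 130 mm square base, 50 mm high
- spindle_top (a point): top of the upright spindle fixed to the pan, 52 mm above the pan's face: 14 mm diameter, its upper 9 mm coned to 5 mm
- catch (a point): point on the spindle's axis, 36 mm above the pan, midway between two sprung brass balls that stick out at +y and -y and span 21 mm. A ring set down stops with its underside about 40 mm above the pan; it takes a push of 4 to 9 N to snap past. The pan yields meanwhile and then rises to meet the ring
- pan (a joint): how far the pan has sunk, m; 0 at its upper stop, about 0.004 empty, bottom stop at 0.115 (keep it under 0.110). Spring 150 N/m, so one ring sinks it about 12 mm and the push at the catch 25 to 60 mm more; oil damped, 20 N per m/s, settles in about 1 s
- pointer (a point): point near the tip of the thin horizontal pointer rod (3.6 mm) fixed to the pan, which ends 13 mm farther out in a pale crosswise blade 30 mm long and 4 mm high; the point lies 100 mm along x and 30 mm below the pan's face; it sinks with the pan
- mark (a point): centre of the gap between the marker's two horizontal prongs (19 mm apart); the marker is a dark steel fork clamped on a square post beside the pointer, 100 mm from the spindle on the scale's x side; z up. The pointer is right within 8 mm above or below this point; two or three rings are needed
- pot_c (a point): a small terracotta pot, 66 mm across the rim, 60 mm high, open on top; the point is its centre half-way up. Not part of the job
- collar_c (a point): a black plastic pipe collar, 48 mm outside, 36 mm bore, 30 mm high; the point is its centre half-way up. Not a ballast ring
Things that resemble listed ones, but are neither listed nor needed, are in the scene too. What is shaped like the part that bears ring4_c but purple or red is not meant.

How it is judged:
On the way, in this order (a step that is already met when the one before it is completed fails the run):
1. one ring is on below the catch, let go of, and the pan at rest (sunk 9 to 20 mm) (value of joint pan between 0.009 and 0.02 m and velocity of joint pan between -0.01 and 0.01 m/s and ((horizontal distance between ring1_c and pan_seat below 0.006 m and z of ring1_c in the frame of pan_seat below 0.03 m) or (horizontal distance between ring2_c and pan_seat below 0.006 m and z of ring2_c in the frame of pan_seat below 0.03 m) or (horizontal distance between ring3_c and pan_seat below 0.006 m and z of ring3_c in the frame of pan_seat below 0.03 m) or (horizontal distance between ring4_c and pan_seat below 0.006 m and z of ring4_c in the frame of pan_seat below 0.03 m)) and contact force between the fingers and anything else below 0.3 N), for 0.2 s.
2. a second ring is on, let go of, and the pan at rest (sunk 21 to 33 mm) (value of joint pan between 0.021 and 0.033 m and velocity of joint pan between -0.01 and 0.01 m/s and ((horizontal distance between ring1_c and pan_seat below 0.006 m and z of ring1_c in the frame of pan_seat below 0.03 m) or (horizontal distance between ring2_c and pan_seat below 0.006 m and z of ring2_c in the frame of pan_seat below 0.03 m) or (horizontal distance between ring3_c and pan_seat below 0.006 m and z of ring3_c in the frame of pan_seat below 0.03 m) or (horizontal distance between ring4_c and pan_seat below 0.006 m and z of ring4_c in the frame of pan_seat below 0.03 m)) and contact force between the fingers and anything else below 0.3 N), for 0.2 s.
At the end, for the whole second after the job is handed in: Pointer at rest within 8 mm above or below the middle of the marker's gap, pan still (under 10 mm/s); every ring either on the spindle below the catch (centre under 30 mm above the pan, within 6 mm of the axis) or on the bench (centre under 15 mm high, over 60 mm from the spindle) (z of pointer in the frame of mark between -0.008 and 0.008 m and velocity of joint pan between -0.01 and 0.01 m/s and ((horizontal distance between ring1_c and pan_seat below 0.006 m and z of ring1_c in the frame of pan_seat below 0.03 m) or (height (world z) of ring1_c below 0.015 m and horizontal distance between ring1_c and pan_seat above 0.06 m)) and ((horizontal distance between ring2_c and pan_seat below 0.006 m and z of ring2_c in the frame of pan_seat below 0.03 m) or (height (world z) of ring2_c below 0.015 m and horizontal distance between ring2_c and pan_seat above 0.06 m)) and ((horizontal distance between ring3_c and pan_seat below 0.006 m and z of ring3_c in the frame of pan_seat below 0.03 m) or (height (world z) of ring3_c below 0.015 m and horizontal distance between ring3_c and pan_seat above 0.06 m)) and ((horizontal distance between ring4_c and pan_seat below 0.006 m and z of ring4_c in the frame of pan_seat below 0.03 m) or (height (world z) of ring4_c below 0.015 m and horizontal distance between ring4_c and pan_seat above 0.06 m))); the robot touches nothing.
It fails at once if the pan is driven down to its stop (sunk over 110 mm) (value of joint pan above 0.11 m).
It fails at once if the robot pushes on the pan itself with more than 10 N (contact force between the arm and pan above 10 N).
It fails at once if the marker is moved by more than 4 mm (distance of mark from where it was at the start of the episode above 0.004 m).
It fails at once if the pot or the collar is shifted by more than 20 mm (distance of any of pot_c, collar_c from where it was at the start of the episode above 0.02 m).
It also fails if it takes over 72 s, if anything falls off the work surface, if the arm or the gripper's body presses on something with over 40 N, if the wrist force passes 120 N, or if a joint passes its speed limit or range.

ROBOT

A 6-joint arm with a two-finger parallel gripper is mounted at the origin on the work surface. World frame = base frame: x ahead of the robot, y to its left, z up, the work surface at z = 0. Lengths are in m, angles in rad, forces in N, time in s.
With the tool pointing down it reaches from about 0.225 to 0.875 m from the base axis. Payload 3.4 kg.
Tool frame: the origin (TCP) lies at the very end of the fingers, on their centre line; the grasp point (between the pads) lies 19 mm behind it; z points along the fingers, x is the direction in which the jaws open and shut, and the axes are right-handed (so a half turn about z gives the same grasp; the last joint's range is limited). The gripper opens to 85 mm and grips with 20 to 120 N. Pads are 22 mm wide; open, the fingers measure 114 mm over their backs; the gripper's body (76 mm by 85 mm) begins 54 mm behind the grasp point. The pads swing forward as they close: fully open they stand 13 mm farther back than shut.
Start: joints at [1.097, 0.276, 1.505, -0, 1.361, -0.121], TCP at [0.199, 0.54, 0.231] pointing down, gripper open.
Joint ranges: [-2.89, 2.89], [-0.75, 2.08], [0.22, 2.7], [-1.18, 4.32], [0.11, 2.71], [-2.7, 2.7]. Speed limits (rad/s): [2.57, 2.57, 3.14, 3.14, 3.14, 3.14].

INTERFACE

Orientations are given as a unit quaternion [w, x, y, z].
In Python, from rig import manip gives the robot as it stands.
- The arm moves only by the tool carry_out, never from a script. Its argument "series" is a list of rows, each a list of 2 entries, a list of its own where there are three numbers: the shift along the tool's x, y, z in mm, then the turn about the tool's z in degrees. A call has 1 to 10 rows; each row shifts and turns the pose as measured when the row begins, along the tool's axes as they then stand; what a row does not reach is not made up. A row lasts 1/12 s, in which the tool goes at most 41.7 mm and 7.16 degrees, less where a joint would pass 70% of its speed; a pose out of reach is approached as far as the arm can. A call is refused whole if a number of a shift passes 41.7 or a number of a turn 7.16, either way. A call with a gripper value outside its range is refused whole. "fingers" is the finger opening in mm, from 0 to 85.4, set as the call begins (left out, the last holds). The fingers move at their own pace and stop on an object; "squeeze" is the grip in N (left out, the last holds). Time passes only in rows, so rows that do not move let the fingers close. It gives the time, the measured TCP pose, the force and the opening at its end, in the units of the state.
- manip.get_state(): the state, without advancing time (a new reading comes with each control period).
- manip.get_image(name): name is "side" or "top"; returns a dict with "frame" (400x640x3 uint8, blue, green, red), "K" (3x3 intrinsics, pixels), "rvec" (rotation vector, rad) and "tvec" (3), from world to camera coordinates, as OpenCV has them. Camera axes: x right, y down, z forward; pixel columns grow to the right and rows downward; lengths in m; the calibration is good to about 2 mm. A picture is of the moment at which its call begins. There is no depth.
- manip.sign_off(): hands the job in, once; it reports no verdict.
The state is a dict: "clock": time; "qpos": joint angles; "qd": joint speeds; "effort": joint torques, N m; "position": TCP position; "ee_rot": TCP orientation; "contact_force": force on the tool from outside, world axes, zero at the start; "moment": the same for the moment, N m; "width": finger opening in m.
Only numpy, scipy, OpenCV 4.12 (cv2) and the standard library are available. Lean on these libraries where they do the work, as an engineer would, in place of code of your own. Each camera call takes 0.05 s, during which the arm holds its last target. There are 200 camera calls.

## Working session

There is one attempt and no reset: what is moved stays moved. The work goes in short steps, Python scripts to look and compute and a tool call to move; the robot and the scene stay as the last step left them, time stands still between calls to the robot, and variables do not carry over. Pictures are saved under pics/ and viewed, about 8 in all and at most 12, crops included, and the job is handed in when it is done.

Besides the shell and the picture viewer there is one more tool, called after "Request:" as name(argument=value, ...) on one line, values as JSON. carry_out: Moves the arm, as the interface text tells. Its arguments: {"type":"object","properties":{"series":{"type":"array","items":{"type":"array"}},"fingers":{"type":"number"},"squeeze":{"type":"number"}},"required":["series"]}

```bash
mkdir -p pics; ls; cat > h.py <<'E'
import numpy as np, cv2
from rig import manip
def grab(n,f):
    d=manip.get_image(n); cv2.imwrite('pics/'+f+'.png',d['frame']); np.savez('pics/'+f+'.npz',**d); return d
def ray(d,u,v,z):
    R=cv2.Rodrigues(np.array(d['rvec'],float))[0]; t=np.array(d['tvec'],float).ravel()
    c=-R.T@t; r=R.T@np.linalg.inv(d['K'])@[u,v,1]; return c+r*(z-c[2])/r[2]
def proj(d,p):
    return cv2.projectPoints(np.array([p],float),np.array(d['rvec'],float),np.array(d['tvec'],float),np.array(d['K'],float),None)[0].ravel()
E
python3 - <<'E'
from h import *
for n in('top','side'):
    d=grab(n,n+'0'); R=cv2.Rodrigues(np.array(d['rvec'],float))[0]; print(n,d['K'].tolist() if hasattr(d['K'],'tolist') else d['K'],-R.T@np.array(d['tvec']).ravel(),R[2])
print(manip.get_state())
E
```

```text
pics
top [[484.0898446957482, 0.0, 319.31949017557815], [0.0, 484.0898446957482, 205.40138902027172], [0.0, 0.0, 1.0]] [0.25607108 0.00481828 1.19097035] [ 0.23620094 -0.0214553  -0.97146734]
side [[429.27288123838736, 0.0, 317.599397665837], [0.0, 429.27288123838736, 197.87944875026295], [0.0, 0.0, 1.0]] [ 0.35976919 -0.67299148  0.95416195] [ 0.13464227  0.64035135 -0.75618887]
{'clock': 0.1, 'qpos': array([ 1.09699515e+00,  2.76523482e-01,  1.50600823e+00,  8.39469042e-06,
        1.36069446e+00, -1.21023336e-01]), 'qd': array([ 0.00013167, -0.00164981, -0.0035459 ,  0.00041173,  0.00047342,
       -0.00036628]), 'effort': array([ 4.13842827e-04, -4.17700338e+01, -2.46402258e+01, -1.67766902e-04,
        5.95004938e-03, -1.88386889e-05]), 'position': array([0.19846492, 0.53916321, 0.23053025]), 'ee_rot': array([ 3.79310795e-04,  8.20215418e-01,  5.72054194e-01, -7.23351044e-04]), 'contact_force': array([-0.39076723, -0.58313094,  0.39994512]), 'moment': array([ 0.00312655,  0.00436899, -0.0290125 ]), 'width': 0.08569617593243391}
```

View pics/top0.png

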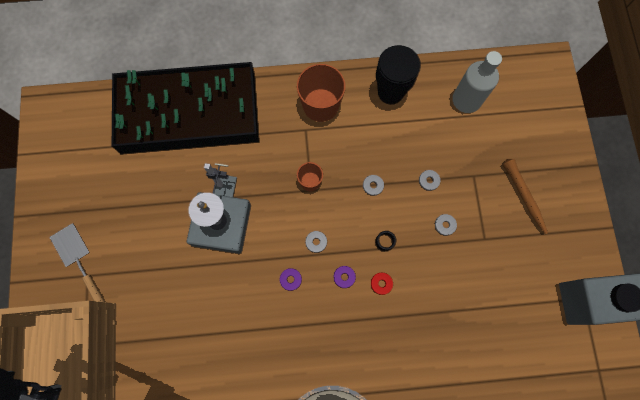

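View pics/side0.png

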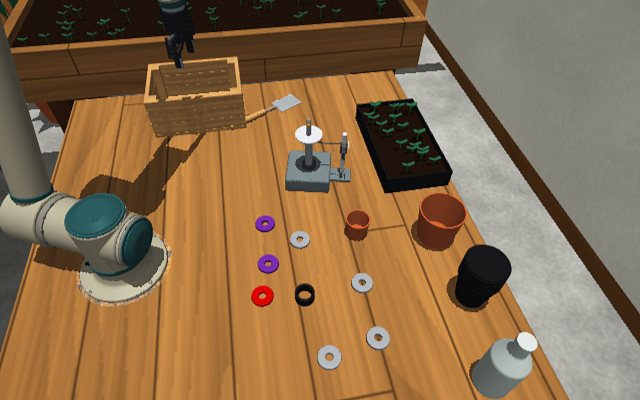

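```bash
python3 - <<'E'
from h import *
d=dict(np.load('pics/top0.npz')); s=dict(np.load('pics/side0.npz'))
for n,dd in(('top',d),('side',s)):
    hsv=cv2.cvtColor(dd['frame'],cv2.COLOR_BGR2HSV)
    m=((hsv[...,1]<60)&(hsv[...,2]>110)).astype('uint8')
    k,_,st,c=cv2.connectedComponentsWithStats(m)
    for i in range(1,k):
        if 100<st[i,4]<1500:
            x,y,w,h=st[i,:4]
            z=.17 if w>29 and n=='top' else .0075
            print(n,st[i],ray(dd,x+(w-1)/2,y+(h-1)/2,.0075).round(4), ray(dd,*c[i],.171).round(4))
a=d['frame'][150:260,170:260]; b=s['frame'][110:200,270:370]
cv2.imwrite('pics/crop0.png',np.hstack([cv2.resize(a,None,fx=5,fy=5,interpolation=2)[:500,:400],cv2.resize(b,(400,360),interpolation=2) if 0 else np.vstack([cv2.resize(b,(400,360),interpolation=2),np.zeros((140,400,3),'uint8')])]))
E
```

```text
top [486  51  16  14 174] [ 0.9136 -0.5303  0.0075] [ 0.8223 -0.457   0.171 ]
top [468  61  31  29 515] [ 0.8643 -0.493   0.0075] [ 0.7747 -0.42    0.171 ]
top [420 170  21  20 271] [ 0.5862 -0.3085  0.0075] [ 0.541  -0.2644  0.171 ]
top [364 175  20  20 276] [ 0.5859 -0.1635  0.0075] [ 0.5408 -0.1396  0.171 ]
top [188 193  42  37 896] [0.5544 0.2569 0.0075] [0.5174 0.2271 0.171 ]
top [211 207  34  42 623] [0.508  0.2114 0.0075] [0.4646 0.1761 0.171 ]
top [436 214  21  21 295] [ 0.4679 -0.3316  0.0075] [ 0.4384 -0.2851  0.171 ]
top [ 50 224  39  52 953] [0.4879 0.6024 0.0075] [0.4651 0.5197 0.171 ]
top [306 231  21  21 306] [ 0.4543 -0.005   0.0075] [ 0.4269 -0.0035  0.171 ]
top [302 386  59  14 410] [ 0.1003 -0.0083  0.0075] [ 0.1215 -0.0091  0.171 ]
side [266  94  35  18 299] [0.4905 0.5965 0.0075] [0.4739 0.3754 0.171 ]
side [   0  117   30   81 1048] [-0.3733  0.4584  0.0075] [-0.2471  0.2301  0.171 ]
side [ 32 120  32  34 670] [-0.2938  0.5428  0.0075] [-0.1789  0.3296  0.171 ]
side [295 125  27  19 367] [0.5495 0.4118 0.0075] [0.517  0.2218 0.171 ]
side [ 285  150   65   33 1096] [0.551  0.258  0.0075] [0.5093 0.0896 0.171 ]
side [   0  192   61   46 1178] [-0.2714  0.2069  0.0075] [-0.1844  0.0565  0.171 ]
side [  36  193   44   55 1233] [-0.1932  0.1734  0.0075] [-0.1011  0.029   0.171 ]
side [ 74 213  65  46 648] [-0.0561  0.0957  0.0075] [ 0.0342 -0.0429  0.171 ]
side [290 231  20  17 235] [ 0.453  -0.0066  0.0075] [ 0.4369 -0.1212  0.171 ]
side [352 273  21  19 287] [ 0.5857 -0.1635  0.0075] [ 0.5462 -0.2518  0.171 ]
side [367 326  23  23 367] [ 0.5857 -0.3078  0.0075] [ 0.5461 -0.3715  0.171 ]
side [ 490  338   42   56 1146] [ 0.8547 -0.4227  0.0075] [ 0.7698 -0.4608  0.171 ]
side [317 345  24  25 403] [ 0.4652 -0.3321  0.0075] [ 0.4476 -0.3907  0.171 ]
```

View pics/crop0.png

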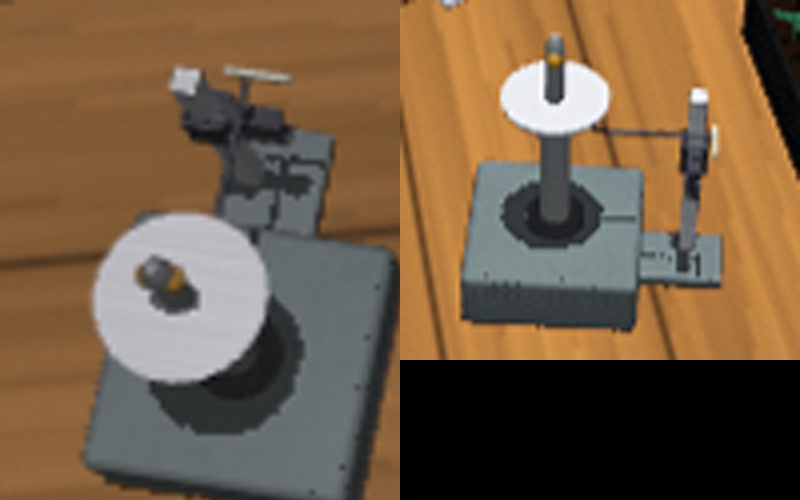

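```bash
cat >> h.py <<'E'
def tri(d,p,s,q):
    P=[np.array(k['K'],float)@np.c_[cv2.Rodrigues(np.array(k['rvec'],float))[0],np.array(k['tvec'],float).ravel()] for k in(d,s)]
    X=cv2.triangulatePoints(P[0],P[1],np.array(p,float),np.array(q,float)).ravel(); return X[:3]/X[3]
def pan(d,box):
    x0,y0,x1,y1=box; f=d['frame'][y0:y1,x0:x1].astype(int)
    m=((f.min(2)>170)).astype('uint8'); k,l,st,c=cv2.connectedComponentsWithStats(m); i=1+st[1:,4].argmax()
    ct=max(cv2.findContours((l==i).astype('uint8'),0,1)[0],key=len); e=cv2.fitEllipse(cv2.convexHull(ct)); return (e[0][0]+x0,e[0][1]+y0),e[1]
E
python3 - <<'E'
from h import *
d=dict(np.load('pics/top0.npz')); s=dict(np.load('pics/side0.npz'))
p,e=pan(d,(180,180,240,240)); q,e2=pan(s,(285,115,330,150)); print(p,e,q,e2)
c=tri(d,p,s,q); print('pan',c, ray(d,*p,c[2]), proj(d,c)-p, proj(s,c)-q)
t=tri(d,(201.5,203.5),s,(309,119)); print('top',t,proj(d,t)-(201.5,203.5))
a=ray(d,249.6,200,.05);b=ray(d,240,250,.05); print('yaw',np.degrees(np.arctan2(*(a-b)[1::-1])))
# pointer blade & pan: blade centre
bl=tri(d,(221.5,165),s,(348.7,145)); print('blade',bl)
v=bl-c; print(np.degrees(np.arctan2(v[1],v[0])),np.hypot(*v[:2]))
E
```

```text
(205.6697998046875, 209.0762004852295) (32.15426254272461, 34.621612548828125) (308.2710781097412, 133.80836296081543) (18.032793045043945, 26.991518020629883)
pan [0.51854807 0.22870168 0.1679473 ] [0.51879695 0.22872779 0.1679473 ] [0.01598539 0.11006678] [ 0.10393854 -0.03745908]
top [0.51847054 0.22514181 0.22203804] [-0.0615292  -0.44846326]
yaw -13.791039011734942
blade [0.6272604  0.19560273 0.13868804]
-16.933583824292764 0.11363939896790115
```

```bash
cat > go.py <<'E'
import sys
from h import *
from scipy.spatial.transform import Rotation as Ro
s=manip.get_state(); q=np.array(s['ee_rot']); R=Ro.from_quat(q[[1,2,3,0]]).as_matrix()
t=np.array([float(v) for v in sys.argv[1:4]]); d=R.T@(t-s['position'])*1000
print('t',s['clock'],'pos',np.array(s['position']).round(4),'F',np.array(s['contact_force']).round(2),'w',s['width'],'x-axis',np.degrees(np.arctan2(R[1,0],R[0,0])).round(1),'tilt',R[:,2].round(3))
print('tool mm',d.round(1),'min rows',np.ceil(np.linalg.norm(d)/40))
E
python3 go.py .4537 -.006 .10
```

```text
t 0.1 pos [0.1985 0.5392 0.2305] F [-0.39 -0.58  0.4 ] w 0.08569617593243391 x-axis 69.8 tilt [-0.001 -0.001 -1.   ]
tool mm [-423.2  427.9  131.1] min rows 16.0
```

Request:
carry_out(series=[[[-21,21,3],0],[[-21,21,3],0],[[-21,21,3],0],[[-21,21,3],0],[[-21,21,3],0],[[-21,21,3],0],[[-21,21,3],0],[[-21,21,3],0],[[-21,21,3],0],[[-21,21,3],0]], fingers=64, squeeze=50)

```text
clock: 0.93
position: [0.3239, 0.263, 0.1947]
ee_rot: [-0.001, 0.817, 0.577, -0.003]
contact_force: [-0.3, 0.3, 0.4]
width: 0.0636
```

Request:
carry_out(series=[[[-21,21,8],0],[[-21,21,8],0],[[-21,21,8],0],[[-21,21,8],0],[[-21,21,8],0],[[-21,21,8],0],[[-21,21,8],0],[[-21,21,8],0],[[-21,21,8],0],[[-21,21,8],0]])

```text
clock: 1.77
position: [0.4529, -0.0197, 0.1107]
ee_rot: [-0.001, 0.817, 0.577, -0.002]
contact_force: [0.7, 0.2, -0.5]
width: 0.0638
```

```bash
python3 go.py .4537 -.006 .03
```

```text
t 1.7667 pos [ 0.4529 -0.0197  0.1107] F [ 0.71  0.22 -0.51] w 0.06375827681204133 x-axis 70.4 tilt [-0.005 -0.001 -1.   ]
tool mm [13.3 -3.5 80.6] min rows 3.0
```

Request:
carry_out(series=[[[7,-2,20],0],[[5,-1,20],0],[[1,-1,20],0],[[0,0,19],0],[[0,0,0],0],[[0,0,0],0]])

```text
clock: 2.27
position: [0.4575, -0.0144, 0.0268]
ee_rot: [0.0, 0.82, 0.572, -0.002]
contact_force: [0.3, -0.1, 0.2]
width: 0.0639
```

```bash
python3 - <<'E'
from h import *
d=grab('side','s1'); t=grab('top','t1')
a=d['frame'][160:300,220:380]; cv2.imwrite('pics/c1.png',cv2.resize(a,None,fx=5,fy=4,interpolation=2))
E
python3 go.py .4537 -.006 .002
```

```text
t 2.3667 pos [ 0.4579 -0.0144  0.0276] F [-0.65  0.35  0.17] w 0.06411047472816275 x-axis 69.8 tilt [-0.002 -0.004 -1.   ]
tool mm [ 6.6 -6.9 25.6] min rows 1.0
```

View pics/c1.png

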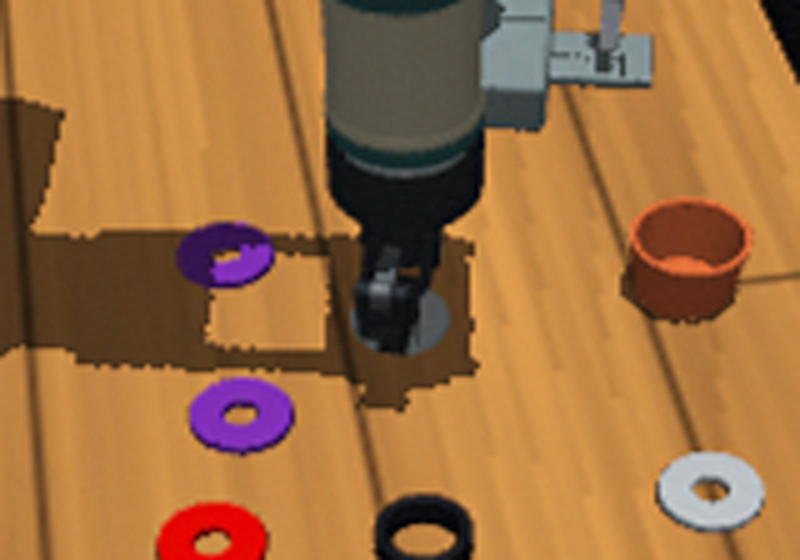

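Request:
carry_out(series=[[[6,-6,5],0],[[1,-1,5],0],[[0,0,4],0],[[0,0,4],0],[[0,0,0],0],[[0,0,0],0]])

```text
clock: 2.87
position: [0.4561, -0.0042, 0.0118]
ee_rot: [0.004, 0.82, 0.573, 0.001]
contact_force: [-0.0, -1.0, 0.7]
width: 0.0643
```

```bash
python3 go.py .4537 -.006 .002
```

```text
t 2.8667 pos [ 0.4561 -0.0042  0.0118] F [-0.   -1.03  0.7 ] w 0.06430827446674486 x-axis 69.9 tilt [ 0.007 -0.005 -1.   ]
tool mm [-2.5 -1.7  9.8] min rows 1.0
```

Request:
carry_out(series=[[[-2,-2,4],0],[[0,0,4],0],[[0,0,2],0],[[0,0,0],0]])

```text
clock: 3.2
position: [0.4537, -0.0058, 0.0011]
ee_rot: [0.004, 0.82, 0.573, 0.002]
contact_force: [-0.2, 1.6, 0.3]
width: 0.0639
```

Request:
carry_out(series=[[[0,0,1],0],[[0,0,1],0],[[0,0,0],0]])

```text
clock: 3.45
position: [0.4537, -0.006, -0.0014]
ee_rot: [0.004, 0.82, 0.572, 0.001]
contact_force: [-0.2, -0.1, 0.4]
width: 0.0642
```

```bash
python3 go.py .4537 -.006 .002
```

```text
t 3.45 pos [ 0.4537 -0.006  -0.0014] F [-0.24 -0.14  0.44] w 0.06422231777052108 x-axis 69.8 tilt [ 0.007 -0.005 -1.   ]
tool mm [-0.  -0.  -3.4] min rows 1.0
```

Request:
carry_out(series=[[[0,0,1],0],[[0,0,1],0],[[0,0,0],0]])

```text
clock: 3.7
position: [0.454, -0.0061, -0.0035]
ee_rot: [0.004, 0.82, 0.572, 0.002]
contact_force: [-0.8, 0.8, 0.9]
width: 0.064
```

Request:
carry_out(series=[[[0,0,0],0],[[0,0,0],0],[[0,0,0],0],[[0,0,0],0]], fingers=40, squeeze=60)

```text
clock: 4.03
position: [0.4541, -0.006, -0.0023]
ee_rot: [0.004, 0.82, 0.572, 0.002]
contact_force: [-0.2, -0.6, -0.9]
width: 0.051
```

```bash
python3 go.py .5185 .2285 .3
```

```text
t 4.0333 pos [ 0.4541 -0.006  -0.0023] F [-0.2  -0.56 -0.93] w 0.05101250389001846 x-axis 69.8 tilt [ 0.008 -0.005 -1.   ]
tool mm [ 241.7  -17.7 -303. ] min rows 10.0
```

Request:
carry_out(series=[[[0,0,-6],0],[[0,0,-10],0],[[0,0,-15],0],[[0,0,-15],0],[[0,0,0],0]])

```text
clock: 4.45
position: [0.4517, -0.0054, 0.0445]
ee_rot: [0.003, 0.82, 0.572, -0.0]
contact_force: [1.1, -0.4, -2.0]
width: 0.0511
```

```bash
python3 - <<'E'
from h import *
d=grab('side','s2'); t=grab('top','t2')
a=cv2.resize(d['frame'][180:280,250:350],None,fx=4,fy=4,interpolation=2); b=cv2.resize(t['frame'][190:290,266:366],None,fx=4,fy=4,interpolation=2)
cv2.imwrite('pics/c2.png',np.hstack([a,b]))
E
python3 go.py .5185 .2285 .3
```

```text
t 4.55 pos [ 0.4503 -0.0052  0.0427] F [ 0.16 -0.27 -2.65] w 0.051359905691669316 x-axis 69.8 tilt [-0.001 -0.004 -1.   ]
tool mm [ 241.9  -16.5 -258.3] min rows 9.0
```

View pics/c2.png

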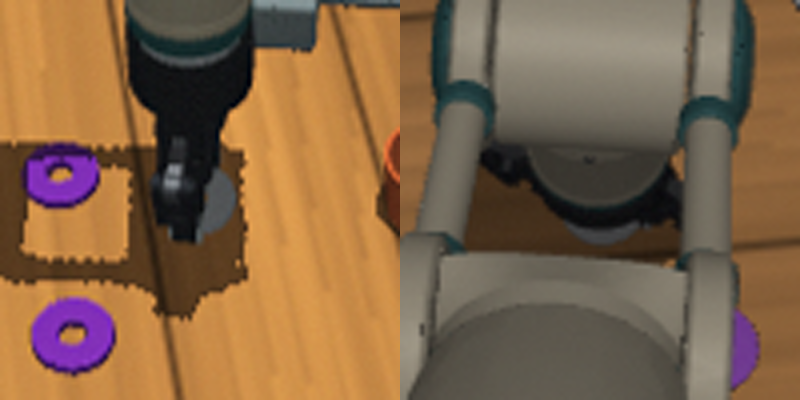

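```bash
python3 - <<'E'
from h import *
d=dict(np.load('pics/s2.npz'))
print('pred ring centre crop', (proj(d,[.4503,-.0052,.0427+.006])-[250,180])*4)
f=d['frame'][180:280,250:350]; hsv=cv2.cvtColor(f,cv2.COLOR_BGR2HSV)
m=((hsv[...,1]<60)&(hsv[...,2]>75)).astype('uint8'); m[:40]=0
for y in range(38,62): print(y,[ (x,int(f[y,x].max()),int(np.ptp(f[y,x]))) for x in range(45,62)] if y%3==0 else '')
o=np.concatenate([proj(d,[.4503+.027*np.cos(a),-.0052+.027*np.sin(a),.0427+.006]) for a in np.linspace(0,6.28,60)]).reshape(-1,2)-[250,180]
I=cv2.resize(f,None,fx=6,fy=6,interpolation=2); cv2.polylines(I,[np.int32(o*6+3)],True,(0,0,255),1)
cv2.imwrite('pics/c3.png',I[180:420,150:450].repeat(2,0).repeat(2,1))
E
```

```text
pred ring centre crop [192.62180413 198.20982259]
38 
39 [(45, 44, 2), (46, 29, 5), (47, 21, 3), (48, 18, 4), (49, 19, 4), (50, 12, 1), (51, 22, 3), (52, 26, 3), (53, 11, 3), (54, 25, 4), (55, 85, 43), (56, 91, 59), (57, 86, 56), (58, 86, 55), (59, 90, 58), (60, 85, 57), (61, 225, 144)]
40 
41 
42 [(45, 79, 5), (46, 27, 6), (47, 20, 5), (48, 20, 5), (49, 20, 3), (50, 21, 4), (51, 20, 3), (52, 21, 5), (53, 54, 5), (54, 69, 3), (55, 87, 38), (56, 92, 64), (57, 90, 60), (58, 86, 56), (59, 84, 54), (60, 185, 123), (61, 225, 145)]
43 
44 
45 [(45, 64, 9), (46, 57, 7), (47, 42, 9), (48, 35, 5), (49, 21, 3), (50, 21, 5), (51, 18, 5), (52, 55, 2), (53, 86, 4), (54, 85, 4), (55, 85, 4), (56, 86, 7), (57, 81, 2), (58, 88, 52), (59, 79, 54), (60, 73, 48), (61, 216, 140)]
46 
47 
48 [(45, 28, 4), (46, 29, 5), (47, 27, 4), (48, 20, 4), (49, 20, 4), (50, 15, 4), (51, 70, 16), (52, 83, 2), (53, 85, 5), (54, 86, 5), (55, 85, 3), (56, 83, 3), (57, 84, 3), (58, 83, 5), (59, 82, 49), (60, 133, 90), (61, 207, 136)]
49 
50 
51 [(45, 21, 5), (46, 18, 3), (47, 19, 5), (48, 16, 3), (49, 18, 2), (50, 16, 2),
[... 185 characters left out ...]
), (47, 18, 3), (48, 19, 2), (49, 39, 6), (50, 61, 3), (51, 86, 4), (52, 85, 4), (53, 89, 4), (54, 87, 3), (55, 88, 5), (56, 83, 6), (57, 79, 18), (58, 93, 61), (59, 88, 57), (60, 83, 52), (61, 219, 143)]
55 
56 
57 [(45, 21, 2), (46, 19, 3), (47, 20, 4), (48, 14, 4), (49, 76, 6), (50, 82, 6), (51, 87, 8), (52, 89, 9), (53, 79, 11), (54, 85, 28), (55, 87, 46), (56, 91, 62), (57, 91, 60), (58, 90, 62), (59, 93, 59), (60, 84, 56), (61, 80, 51)]
58 
59 
60 [(45, 54, 29), (46, 57, 30), (47, 38, 17), (48, 34, 14), (49, 80, 8), (50, 83, 26), (51, 87, 55), (52, 90, 58), (53, 91, 58), (54, 89, 59), (55, 89, 58), (56, 90, 59), (57, 91, 59), (58, 92, 60), (59, 91, 56), (60, 79, 52), (61, 169, 111)]
61
```

View pics/c3.png

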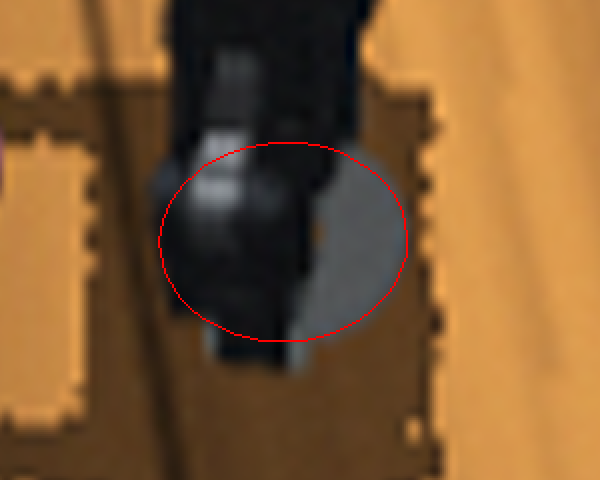

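Request:
carry_out(series=[[[5,0,-30],0],[[10,0,-35],0],[[20,-2,-35],0],[[25,-2,-35],0],[[25,-2,-35],0],[[25,-2,-30],0],[[25,-2,-5],0],[[25,-2,0],0],[[25,-2,0],0],[[20,-2,0],0]])

```text
clock: 5.38
position: [0.5035, 0.1987, 0.2442]
ee_rot: [-0.006, 0.822, 0.569, -0.01]
contact_force: [0.1, 0.6, -1.7]
width: 0.0511
```

```bash
python3 go.py .5185 .2285 .245
```

```text
t 5.3833 pos [0.5035 0.1987 0.2442] F [ 0.06  0.6  -1.67] w 0.05113282208853615 x-axis 69.4 tilt [-0.022 -0.002 -1.   ]
tool mm [33.2  3.5 -1.1] min rows 1.0
```

Request:
carry_out(series=[[[15,2,0],0],[[10,1,0],0],[[5,0,0],0],[[0,0,0],0],[[0,0,0],0]])

```text
clock: 5.8
position: [0.517, 0.2297, 0.2377]
ee_rot: [-0.007, 0.821, 0.571, -0.014]
contact_force: [0.4, -0.5, -2.2]
width: 0.0513
```

```bash
python3 go.py .5185 .2285 .245
```

```text
t 5.8 pos [0.517  0.2297 0.2377] F [ 0.4  -0.45 -2.19] w 0.051286296250616016 x-axis 69.6 tilt [-0.032 -0.005 -0.999]
tool mm [-0.7  1.7 -7.3] min rows 1.0
```

```bash
python3 - <<'E'
from h import *
d=grab('side','s3'); t=grab('top','t3')
a=cv2.resize(d['frame'][70:170,260:360],None,fx=4,fy=4,interpolation=2); b=cv2.resize(t['frame'][150:250,155:255],None,fx=4,fy=4,interpolation=2)
cv2.imwrite('pics/c4.png',np.hstack([a,b]))
E
python3 go.py .5185 .2285 .236
```

```text
t 5.9 pos [0.5169 0.2293 0.238 ] F [-0.22 -0.14 -1.44] w 0.05104062429570464 x-axis 69.6 tilt [-0.031 -0.004 -1.   ]
tool mm [-0.2  1.9  2. ] min rows 1.0
```

View pics/c4.png

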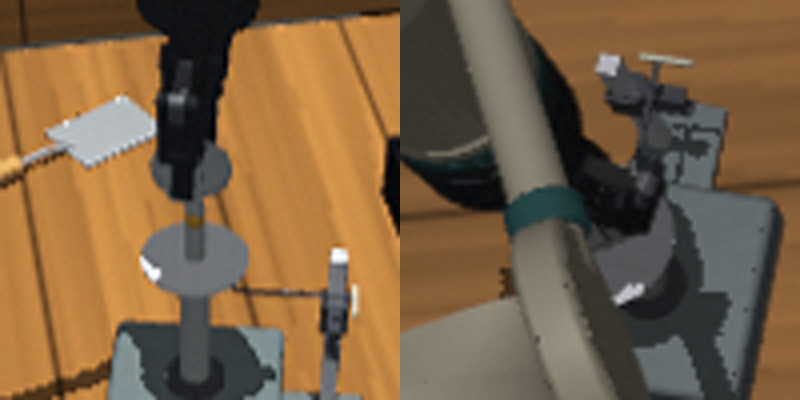

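Request:
carry_out(series=[[[0,2,3],0],[[0,0,4],0],[[0,0,4],0],[[0,0,4],0],[[0,0,3],0],[[0,0,0],0]])

```text
clock: 6.4
position: [0.5176, 0.225, 0.2188]
ee_rot: [-0.007, 0.822, 0.569, -0.014]
contact_force: [-0.1, -0.4, -1.8]
width: 0.0512
```

```bash
python3 go.py .5185 .2285 .211
```

```text
t 6.4 pos [0.5176 0.225  0.2188] F [-0.13 -0.39 -1.83] w 0.05118765838903803 x-axis 69.4 tilt [-0.031 -0.005 -1.   ]
tool mm [ 3.7 -0.2  7.7] min rows 1.0
```

Request:
carry_out(series=[[[2,0,1],0],[[1,0,2],0],[[0,0,2],0],[[0,0,2],0],[[0,0,0],0]])

```text
clock: 6.82
position: [0.5186, 0.2282, 0.211]
ee_rot: [-0.007, 0.822, 0.569, -0.014]
contact_force: [-0.1, -0.7, -0.7]
width: 0.0507
```

```bash
python3 - <<'E'
from h import *
d=grab('side','s4')
cv2.imwrite('pics/c5.png',cv2.resize(d['frame'][80:180,260:360],None,fx=6,fy=6,interpolation=2))
E
python3 go.py .5185 .2285 .211
```

```text
t 6.8667 pos [0.5187 0.2282 0.2112] F [-0.37  0.2  -1.39] w 0.051150779580543176 x-axis 69.4 tilt [-0.03  -0.005 -1.   ]
tool mm [ 0.2 -0.2  0.2] min rows 1.0
```

View pics/c5.png

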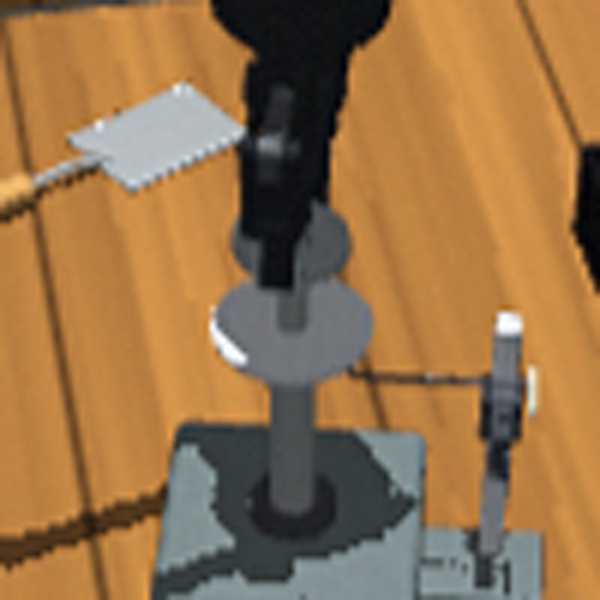

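Request:
carry_out(series=[[[0,0,3],0],[[0,0,3],0],[[0,0,3],0],[[0,0,3],0],[[0,0,3],0],[[0,0,3],0],[[0,0,3],0],[[0,0,3],0],[[0,0,0],0]])

```text
clock: 7.62
position: [0.5192, 0.2279, 0.187]
ee_rot: [-0.005, 0.822, 0.569, -0.012]
contact_force: [-0.4, -0.3, 0.5]
width: 0.0514
```

```bash
python3 go.py .5185 .2285 .170
```

```text
t 7.6167 pos [0.5192 0.2279 0.187 ] F [-0.41 -0.25  0.53] w 0.051374764208941714 x-axis 69.4 tilt [-0.026 -0.005 -1.   ]
tool mm [ 0.5 -0.5 17. ] min rows 1.0
```

Request:
carry_out(series=[[[0,0,3],0],[[0,0,3],0],[[0,0,3],0],[[0,0,3],0],[[0,0,3],0],[[0,0,0],0]])

```text
clock: 8.12
position: [0.5196, 0.2278, 0.1721]
ee_rot: [-0.005, 0.822, 0.569, -0.011]
contact_force: [-0.8, -1.0, 3.3]
width: 0.0508
```

Request:
carry_out(series=[[[0,0,3],0],[[0,0,3],0],[[0,0,3],0],[[0,0,0],0]])

```text
clock: 8.45
position: [0.5197, 0.2279, 0.1632]
ee_rot: [-0.004, 0.822, 0.569, -0.01]
contact_force: [-0.9, -1.6, 3.7]
width: 0.0511
```

```bash
python3 go.py .5185 .2285 .160; python3 - <<'E'
from h import *
d=grab('side','s5')
cv2.imwrite('pics/c6.png',cv2.resize(d['frame'][80:180,260:360],None,fx=6,fy=6,interpolation=2))
E
```

```text
t 8.45 pos [0.5197 0.2279 0.1632] F [-0.89 -1.56  3.73] w 0.05111540612898582 x-axis 69.4 tilt [-0.022 -0.004 -1.   ]
tool mm [ 0.2 -1.3  3.3] min rows 1.0
```

Request:
carry_out(series=[[[0,0,3],0],[[0,0,3],0],[[0,0,0],0]])

```text
clock: 8.75
position: [0.5195, 0.2278, 0.1579]
ee_rot: [-0.004, 0.822, 0.569, -0.01]
contact_force: [-0.3, -4.3, 1.8]
width: 0.051
```

Request:
carry_out(series=[[[0,0,3],0],[[0,0,3],0],[[0,0,0],0]])

```text
clock: 9.0
position: [0.5191, 0.2278, 0.1502]
ee_rot: [-0.005, 0.822, 0.569, -0.011]
contact_force: [1.2, -0.6, 0.8]
width: 0.0511
```

Request:
carry_out(series=[[[0,0,3],0],[[0,0,3],0],[[0,0,0],0]])

```text
clock: 9.25
position: [0.5191, 0.2279, 0.1433]
ee_rot: [-0.005, 0.822, 0.569, -0.011]
contact_force: [-0.9, -1.2, 2.8]
width: 0.0515
```

Request:
carry_out(series=[[[0,0,-3],0],[[0,0,-3],0],[[0,0,-3],0],[[0,0,-3],0],[[0,0,0],0],[[0,0,0],0]])

```text
clock: 9.75
position: [0.5192, 0.228, 0.1561]
ee_rot: [-0.005, 0.822, 0.569, -0.011]
contact_force: [-0.1, -0.2, 0.3]
width: 0.0511
```

Request:
carry_out(series=[[[0,0,0],0],[[0,0,0],0],[[0,0,0],0],[[0,0,0],0]], fingers=66)

```text
clock: 10.08
position: [0.519, 0.2283, 0.156]
ee_rot: [-0.005, 0.822, 0.569, -0.011]
contact_force: [0.9, 0.2, -0.8]
width: 0.0658
```

```bash
python3 go.py .5185 .2285 .27; python3 - <<'E'
from h import *
d=grab('side','s6')
cv2.imwrite('pics/c7.png',cv2.resize(d['frame'][80:180,260:360],None,fx=6,fy=6,interpolation=2))
E
```

```text
t 10.0833 pos [0.519  0.2283 0.156 ] F [ 0.87  0.22 -0.77] w 0.06576487859316386 x-axis 69.4 tilt [-0.024 -0.004 -1.   ]
tool mm [  -1.3   -2.9 -113.9] min rows 3.0
```

View pics/c7.png

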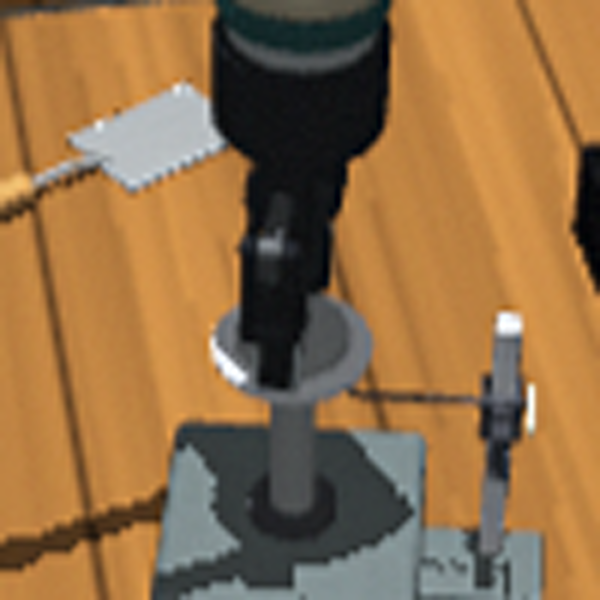

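Request:
carry_out(series=[[[0,0,-8],0],[[0,0,-15],0],[[0,-1,-25],0],[[0,-1,-30],0],[[0,-1,-30],0],[[0,0,0],0]])

```text
clock: 10.63
position: [0.5173, 0.2295, 0.2682]
ee_rot: [-0.006, 0.822, 0.569, -0.014]
contact_force: [1.8, 1.0, 0.8]
width: 0.0659
```

```bash
python3 go.py .586 -.1635 .10
```

```text
t 10.6333 pos [0.5173 0.2295 0.2682] F [1.77 1.03 0.83] w 0.06590026217852792 x-axis 69.4 tilt [-0.03  -0.005 -1.   ]
tool mm [-340.9  207.3  168.1] min rows 11.0
```

Request:
carry_out(series=[[[-20,12,0],0],[[-25,15,0],0],[[-25,15,5],0],[[-25,15,10],0],[[-25,15,10],0],[[-25,15,10],0],[[-25,15,10],0],[[-25,15,10],0],[[-25,15,10],0],[[-25,15,15],0]])

```text
clock: 11.47
position: [0.5741, -0.0555, 0.1962]
ee_rot: [-0.002, 0.819, 0.574, -0.003]
contact_force: [0.3, -0.2, 0.8]
width: 0.066
```

Request:
carry_out(series=[[[-25,15,15],0],[[-25,15,15],0],[[-22,14,15],0],[[-10,6,15],0],[[0,0,10],0],[[0,0,0],0]])

```text
clock: 11.97
position: [0.5931, -0.1612, 0.1213]
ee_rot: [-0.002, 0.821, 0.571, -0.003]
contact_force: [-0.6, 0.0, -0.4]
width: 0.0661
```

```bash
python3 go.py .586 -.1635 .03
```

```text
t 11.9667 pos [ 0.5931 -0.1612  0.1213] F [-0.61  0.02 -0.37] w 0.0660660207929287 x-axis 69.6 tilt [-0.007 -0.001 -1.   ]
tool mm [-4.3 -5.3 91.4] min rows 3.0
```

Request:
carry_out(series=[[[-3,-4,20],0],[[-1,-1,20],0],[[0,0,20],0],[[0,0,20],0],[[0,0,6],0],[[0,0,0],0],[[0,0,0],0]])

```text
clock: 12.55
position: [0.5891, -0.1567, 0.0388]
ee_rot: [0.0, 0.82, 0.573, 0.0]
contact_force: [0.0, 0.3, -0.1]
width: 0.0661
```

```bash
python3 go.py .586 -.1635 -.003; python3 - <<'E'
from h import *
t=grab('top','t7'); d=grab('side','s7')
a=cv2.resize(d['frame'][100:200,270:370],None,fx=4,fy=5,interpolation=2); b=cv2.resize(t['frame'][150:250,170:270],None,fx=4,fy=5,interpolation=2)
cv2.imwrite('pics/c8.png',np.hstack([a,b]))
E
```

```text
t 12.55 pos [ 0.5891 -0.1567  0.0388] F [ 0.01  0.32 -0.08] w 0.06610478329865502 x-axis 69.9 tilt [ 0. -0. -1.]
tool mm [-7.5 -0.6 41.8] min rows 2.0
```

View pics/c8.png

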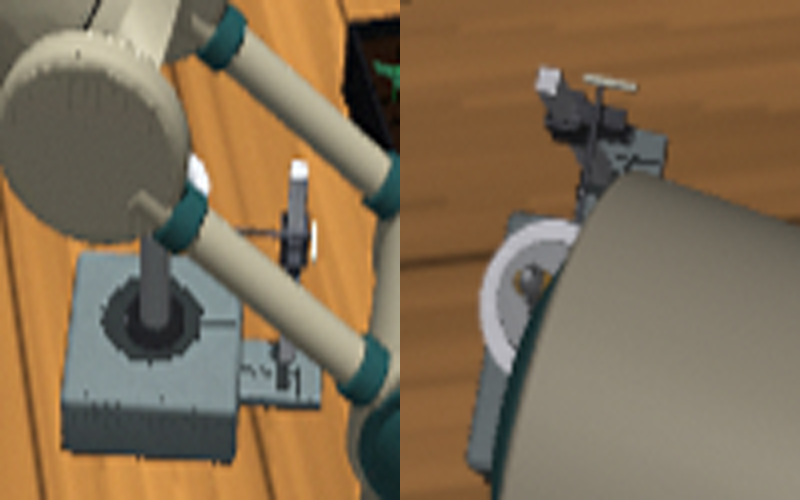

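Request:
carry_out(series=[[[-6,0,8],0],[[-2,0,8],0],[[0,0,8],0],[[0,0,5],0],[[0,0,0],0],[[0,0,0],0]])

```text
clock: 13.15
position: [0.5892, -0.1667, 0.0112]
ee_rot: [0.004, 0.82, 0.573, 0.002]
contact_force: [0.1, -0.2, 0.9]
width: 0.0659
```

```bash
python3 go.py .586 -.1635 -.003
```

```text
t 13.15 pos [ 0.5892 -0.1667  0.0112] F [ 0.11 -0.15  0.86] w 0.06591817082917552 x-axis 69.9 tilt [ 0.008 -0.004 -1.   ]
tool mm [ 1.9 -4.3 14.1] min rows 1.0
```

Request:
carry_out(series=[[[2,-4,4],0],[[0,0,4],0],[[0,0,3],0],[[0,0,2],0],[[0,0,0],0],[[0,0,0],0]])

```text
clock: 13.65
position: [0.5858, -0.1629, -0.0035]
ee_rot: [0.003, 0.82, 0.573, 0.002]
contact_force: [0.2, -0.2, -0.6]
width: 0.0661
```

```bash
python3 go.py .586 -.1635 -.003
```

```text
t 13.65 pos [ 0.5858 -0.1629 -0.0035] F [ 0.24 -0.21 -0.61] w 0.06610938100662679 x-axis 69.9 tilt [ 0.008 -0.003 -1.   ]
tool mm [-0.5  0.4 -0.5] min rows 1.0
```

Request:
carry_out(series=[[[0,0,0],0],[[0,0,0],0],[[0,0,0],0],[[0,0,0],0],[[0,0,-5],0],[[0,0,-10],0],[[0,0,-20],0],[[0,0,-25],0],[[0,0,-30],0],[[0,0,-30],0]], fingers=40)

```text
clock: 14.48
position: [0.5792, -0.1603, 0.1155]
ee_rot: [-0.004, 0.82, 0.573, -0.003]
contact_force: [1.3, -0.1, -2.6]
width: 0.0509
```

Request:
carry_out(series=[[[10,-6,-30],0],[[20,-12,-30],0],[[25,-15,-30],0],[[25,-15,-20],0],[[25,-15,-10],0],[[25,-15,0],0],[[25,-15,0],0],[[25,-15,0],0],[[25,-15,0],0],[[25,-15,0],0]])

```text
clock: 15.32
position: [0.5318, 0.1058, 0.2592]
ee_rot: [0.007, 0.823, 0.568, 0.007]
contact_force: [1.0, 1.2, -1.5]
width: 0.0509
```

```bash
python3 go.py .5185 .2285 .245
```

```text
t 15.3167 pos [0.5318 0.1058 0.2592] F [ 1.    1.24 -1.55] w 0.05091814301285542 x-axis 69.2 tilt [ 0.019 -0.004 -1.   ]
tool mm [110.  -56.2  13.4] min rows 4.0
```

Request:
carry_out(series=[[[25,-13,2],0],[[25,-13,2],0],[[20,-10,2],0],[[13,-7,2],0],[[7,-3,2],0],[[2,-1,0],0],[[0,0,0],0],[[0,0,0],0]])

```text
clock: 15.98
position: [0.5147, 0.2183, 0.2539]
ee_rot: [0.007, 0.821, 0.571, 0.009]
contact_force: [0.6, -0.2, -1.2]
width: 0.051
```

```bash
python3 go.py .5189 .2283 .225
```

```text
t 15.9833 pos [0.5147 0.2183 0.2539] F [ 0.58 -0.19 -1.22] w 0.0510065054377751 x-axis 69.7 tilt [ 0.022 -0.001 -1.   ]
tool mm [10.6 -0.1 29. ] min rows 1.0
```

Request:
carry_out(series=[[[6,0,0],0],[[4,0,4],0],[[1,0,5],0],[[0,0,5],0],[[0,0,5],0],[[0,0,0],0]])

```text
clock: 16.48
position: [0.5207, 0.2255, 0.2334]
ee_rot: [0.008, 0.822, 0.569, 0.009]
contact_force: [-0.0, -0.1, -1.8]
width: 0.051
```

```bash
python3 go.py .5189 .2283 .200
```

```text
t 16.4833 pos [0.5207 0.2255 0.2334] F [-0.05 -0.11 -1.82] w 0.05098282099102209 x-axis 69.4 tilt [ 0.023 -0.003 -1.   ]
tool mm [ 1.8 -3.5 33.3] min rows 1.0
```

Request:
carry_out(series=[[[2,-3,3],0],[[1,-1,3],0],[[0,0,3],0],[[0,0,3],0],[[0,0,0],0],[[0,0,0],0]])

```text
clock: 16.98
position: [0.5175, 0.2296, 0.219]
ee_rot: [0.007, 0.822, 0.569, 0.008]
contact_force: [-0.1, -0.4, -1.7]
width: 0.0508
```

```bash
python3 go.py .5189 .2283 .200; python3 - <<'E'
from h import *
d=grab('side','s9')
cv2.imwrite('pics/c9.png',cv2.resize(d['frame'][80:180,260:360],None,fx=6,fy=6,interpolation=2))
E
```

```text
t 16.9833 pos [0.5175 0.2296 0.219 ] F [-0.09 -0.42 -1.68] w 0.05082192497303628 x-axis 69.3 tilt [ 0.021 -0.004 -1.   ]
tool mm [-0.8  1.4 19. ] min rows 1.0
```

View pics/c9.png

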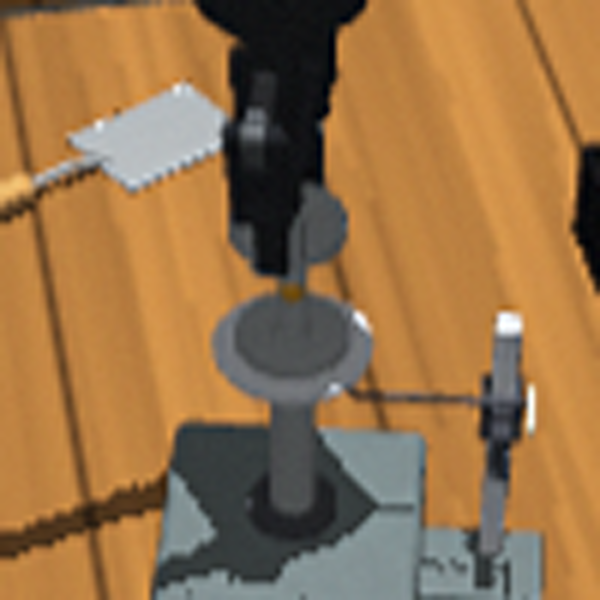

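Request:
carry_out(series=[[[0,2,2],0],[[0,0,3],0],[[0,0,3],0],[[0,0,3],0],[[0,0,3],0],[[0,0,3],0],[[0,0,0],0]])

```text
clock: 17.62
position: [0.5205, 0.2287, 0.2009]
ee_rot: [0.008, 0.822, 0.569, 0.008]
contact_force: [-0.4, -0.2, -2.5]
width: 0.0509
```

```bash
python3 go.py .5189 .2283 .160
```

```text
t 17.6167 pos [0.5205 0.2287 0.2009] F [-0.42 -0.18 -2.49] w 0.0508825848140592 x-axis 69.3 tilt [ 0.022 -0.003 -1.   ]
tool mm [-1.1 -2.2 40.8] min rows 2.0
```

Request:
carry_out(series=[[[-1,-1,3],0],[[0,0,3],0],[[0,0,3],0],[[0,0,3],0],[[0,0,3],0],[[0,0,3],0],[[0,0,3],0],[[0,0,3],0],[[0,0,3],0],[[0,0,3],0]])

```text
clock: 18.45
position: [0.5198, 0.2279, 0.1702]
ee_rot: [0.008, 0.822, 0.569, 0.009]
contact_force: [-0.9, 0.1, 3.2]
width: 0.0501
```

```bash
python3 go.py .5189 .2283 .150
```

```text
t 18.45 pos [0.5198 0.2279 0.1702] F [-0.93  0.12  3.18] w 0.05010137105886255 x-axis 69.3 tilt [ 0.024 -0.003 -1.   ]
tool mm [-0.  -1.5 20.2] min rows 1.0
```

Request:
carry_out(series=[[[0,0,3],0],[[0,0,3],0],[[0,0,3],0],[[0,0,3],0],[[0,0,0],0]])

```text
clock: 18.87
position: [0.5199, 0.2279, 0.1576]
ee_rot: [0.008, 0.822, 0.569, 0.009]
contact_force: [-1.5, -0.8, 2.7]
width: 0.0505
```

Request:
carry_out(series=[[[0,0,3],0],[[0,0,3],0],[[0,0,0],0]])

```text
clock: 19.12
position: [0.52, 0.228, 0.1518]
ee_rot: [0.008, 0.822, 0.569, 0.009]
contact_force: [-3.0, -0.2, 4.9]
width: 0.0509
```

Request:
carry_out(series=[[[0,0,3],0],[[0,0,3],0],[[0,0,0],0]])

```text
clock: 19.37
position: [0.5203, 0.2279, 0.1448]
ee_rot: [0.008, 0.822, 0.569, 0.009]
contact_force: [-1.0, -0.2, 1.5]
width: 0.0509
```

Request:
carry_out(series=[[[0,0,-3],0],[[0,0,-3],0],[[0,0,-2],0],[[0,0,0],0],[[0,0,0],0]])

```text
clock: 19.78
position: [0.5203, 0.2279, 0.1525]
ee_rot: [0.008, 0.822, 0.569, 0.009]
contact_force: [-1.2, -0.3, 0.1]
width: 0.0507
```

Request:
carry_out(series=[[[0,0,0],0],[[0,0,0],0],[[0,0,0],0],[[0,0,0],0],[[0,0,0],0]], fingers=66)

```text
clock: 20.2
position: [0.5219, 0.2285, 0.1531]
ee_rot: [0.009, 0.822, 0.569, 0.011]
contact_force: [-0.9, -0.5, -0.3]
width: 0.0662
```

Request:
carry_out(series=[[[0,0,-8],0],[[0,0,-15],0],[[0,0,-25],0],[[0,0,-30],0],[[0,0,-30],0],[[0,0,0],0]])

```text
clock: 20.7
position: [0.5178, 0.2283, 0.2656]
ee_rot: [0.008, 0.822, 0.569, 0.009]
contact_force: [0.1, 1.2, 0.5]
width: 0.0658
```

```bash
python3 go.py .586 -.308 .1; python3 - <<'E'
from h import *
d=grab('side','s10')
cv2.imwrite('pics/c10.png',cv2.resize(d['frame'][80:180,260:360],None,fx=6,fy=6,interpolation=2))
E
```

```text
t 20.7 pos [0.5178 0.2283 0.2656] F [0.13 1.16 0.48] w 0.06583011377668345 x-axis 69.3 tilt [ 0.023 -0.003 -1.   ]
tool mm [-478.6  249.4  168.8] min rows 15.0
```

View pics/c10.png

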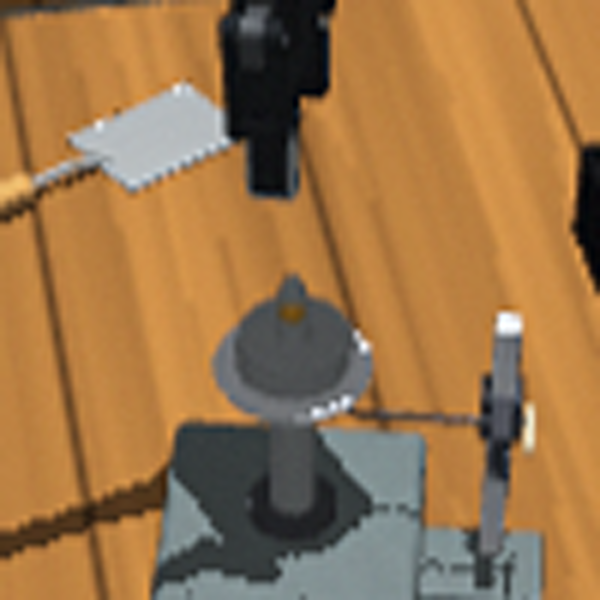

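```bash
python3 - <<'E'
from h import *
s=dict(np.load('pics/s10.npz')); t=dict(np.load('pics/t7.npz'))
yaw=np.radians(-15.5); ex=np.array([np.cos(yaw),np.sin(yaw),0]); ey=np.array([-ex[1],ex[0],0]); c=np.array([.5187,.2285,0])
for z in(.117,.105):
  for dz in(.0095,0,-.0095):
    m=c+.1*ex+[0,0,z+dz]
    print(z,dz,'side',[proj(s,m+k*ey).round(1).tolist() for k in(-.012,0,.012,.03)],'top',[proj(t,m+k*ey).round(1).tolist() for k in(-.012,0,.012,.03)])
for n in(0,1,2):
    b=c+.113*ex+[0,0,.141-.0125*n]; p=c+.1*ex+[0,0,.141-.0125*n]; print('blade',n,proj(s,b),'ptr',proj(s,p),'top',proj(t,p))
g=s['frame'].max(2)
print('side cols',list(range(336,356)))
for y in range(128,182): print(y,' '.join('%3d'%v for v in g[y,336:356]))
g=t['frame'].max(2)
print('top cols',list(range(200,238)))
for y in range(158,190): print(y,' '.join('%3d'%v for v in g[y,200:238]))
E
```

```text
0.117 0.0095 side [[343.3, 150.2], [343.5, 147.3], [343.6, 144.5], [343.9, 140.3]] top [[225.1, 172.6], [220.0, 171.7], [215.0, 170.8], [207.4, 169.4]]
0.117 0 side [[343.1, 152.7], [343.2, 149.8], [343.4, 147.0], [343.7, 142.8]] top [[225.9, 173.8], [220.9, 172.9], [215.8, 172.0], [208.3, 170.7]]
0.117 -0.0095 side [[342.9, 155.1], [343.0, 152.3], [343.2, 149.4], [343.5, 145.2]] top [[226.7, 175.0], [221.7, 174.1], [216.7, 173.3], [209.2, 171.9]]
0.105 0.0095 side [[343.0, 153.3], [343.2, 150.5], [343.4, 147.6], [343.6, 143.4]] top [[226.1, 174.1], [221.1, 173.2], [216.0, 172.4], [208.5, 171.0]]
0.105 0 side [[342.8, 155.8], [343.0, 152.9], [343.2, 150.1], [343.4, 145.9]] top [[226.9, 175.3], [221.9, 174.5], [216.9, 173.6], [209.4, 172.3]]
0.105 -0.0095 side [[342.6, 158.2], [342.8, 155.3], [343.0, 152.5], [343.2, 148.3]] top [[227.6, 176.5], [222.7, 175.7], [217.7, 174.8], [210.3, 173.5]]
blade 0 [348.38532723 143.83752135] ptr [343.77377524 143.52416325] top [218.78014524 169.71932417]
blade 1 [348.0733749  147.13780026] ptr [343.49772273 146.82541566] top [219.87656817 171.398505
[... 9242 characters left out ...]
  71  70  65  58  52  72  95  94  93  91  90  88  87  85  84  79  67 111 122
186 125 125 126 125 127 125 125 126 125 126 125 126 125 124 112  48  62  54  65  70  70  68  59  77 104 100  98  97  95  94  93  92  90  89  88  85  87  95
187 125 126 125 126 126 126 126 126 125 125 125 125 125 117  59  58  45  48  48  49  53  61  88 106 104 103 102 101 100  99 100  97  96  95  93  91  90  90
188 125 125 125 126 126 127 126 127 129 129 128 129 129 120  64  95  53  58  55  49  58  90 111 108 106 106 105 105 105 103 102 100  99 100  98  96  95  94
189 124 125 128 132 131 131 131 132 132 133 132 134 133 124  51  69  80 107  98  59  90 112 112 110 108 109 108 107 107 106 105 104 104 103 100 100 100  99
```

```bash
python3 - <<'E'
from h import *
s=dict(np.load('pics/s10.npz')); t=dict(np.load('pics/t7.npz'))
for p,q in (((226.4,173),(343,152.8)),((226.4,173.6),(343,152.8)),((226,173),(343,152.5))):
    X=tri(t,p,s,q); print(X,proj(t,X)-p,proj(s,X)-q)
E
```

```text
[0.6122842  0.18866901 0.11847379] [0.04543418 0.37458192] [ 0.36577093 -0.14184822]
[0.61161559 0.1888558  0.11802541] [0.01373014 0.11430864] [ 0.1115993 -0.0430362]
[0.61236523 0.18955101 0.11875214] [0.0408768  0.33776613] [ 0.32962073 -0.12776183]
```

Request:
carry_out(series=[[[-20,10,0],0],[[-27,14,0],0],[[-27,14,0],0],[[-27,14,5],0],[[-27,14,5],0],[[-27,14,5],0],[[-27,14,5],0],[[-27,14,10],0],[[-27,14,10],0],[[-27,14,10],0]])

```text
clock: 21.58
position: [0.5515, -0.0709, 0.2105]
ee_rot: [0.005, 0.819, 0.574, 0.008]
contact_force: [0.6, 0.4, 0.7]
width: 0.0663
```

Request:
carry_out(series=[[[-27,14,10],0],[[-27,14,10],0],[[-27,14,10],0],[[-27,14,15],0],[[-27,14,15],0],[[-25,13,15],0],[[-15,8,10],0],[[-5,3,10],0],[[0,0,5],0],[[0,0,0],0]])

```text
clock: 22.42
position: [0.5742, -0.2853, 0.0958]
ee_rot: [-0.001, 0.821, 0.57, 0.005]
contact_force: [-0.2, -0.6, -0.2]
width: 0.0661
```

```bash
python3 go.py .586 -.308 .03
```

```text
t 22.4167 pos [ 0.5742 -0.2853  0.0958] F [-0.23 -0.62 -0.21] w 0.06611467583469907 x-axis 69.6 tilt [ 0.006  0.008 -1.   ]
tool mm [-17.8  18.8  65.7] min rows 2.0
```

Request:
carry_out(series=[[[-10,10,10],0],[[-6,7,15],0],[[-2,2,15],0],[[0,0,15],0],[[0,0,5],0],[[0,0,0],0],[[0,0,0],0]])

```text
clock: 23.0
position: [0.5885, -0.2989, 0.0354]
ee_rot: [-0.002, 0.819, 0.574, 0.007]
contact_force: [0.5, -0.0, -0.7]
width: 0.0659
```

```bash
python3 go.py .586 -.308 -.003
```

```text
t 23.0 pos [ 0.5885 -0.2989  0.0354] F [ 0.47 -0.03 -0.74] w 0.06585429859991956 x-axis 70.0 tilt [ 0.008  0.011 -1.   ]
tool mm [-10.    0.6  38.3] min rows 1.0
```

Request:
carry_out(series=[[[-7,0,5],0],[[-3,0,6],0],[[0,0,6],0],[[0,0,4],0],[[0,0,0],0],[[0,0,0],0]])

```text
clock: 23.5
position: [0.5865, -0.3088, 0.0155]
ee_rot: [-0.0, 0.819, 0.574, 0.008]
contact_force: [0.5, 0.6, 0.7]
width: 0.0662
```

```bash
python3 go.py .586 -.308 -.003
```

```text
t 23.5 pos [ 0.5865 -0.3088  0.0155] F [0.5  0.59 0.65] w 0.06620654321343772 x-axis 70.1 tilt [ 0.012  0.009 -1.   ]
tool mm [ 0.3 -0.9 18.5] min rows 1.0
```

Request:
carry_out(series=[[[0,-1,5],0],[[0,0,5],0],[[0,0,4],0],[[0,0,3],0],[[0,0,0],0],[[0,0,0],0]])

```text
clock: 24.0
position: [0.5857, -0.3083, -0.0032]
ee_rot: [-0.0, 0.819, 0.574, 0.008]
contact_force: [-0.1, 0.3, 0.4]
width: 0.0658
```

```bash
python3 go.py .586 -.308 -.003
```

```text
t 24.0 pos [ 0.5857 -0.3083 -0.0032] F [-0.08  0.26  0.4 ] w 0.06578604068555378 x-axis 70.1 tilt [ 0.013  0.009 -1.   ]
tool mm [ 0.4  0.1 -0.2] min rows 1.0
```

Request:
carry_out(series=[[[0,0,0],0],[[0,0,0],0],[[0,0,0],0],[[0,0,0],0],[[0,0,-5],0],[[0,0,-10],0],[[0,0,-20],0],[[0,0,-25],0],[[5,-3,-30],0],[[15,-8,-30],0]], fingers=40)

```text
clock: 24.83
position: [0.5765, -0.2864, 0.1152]
ee_rot: [-0.007, 0.819, 0.573, 0.004]
contact_force: [0.7, -0.1, -2.3]
width: 0.0515
```

Request:
carry_out(series=[[[25,-13,-25],0],[[27,-14,-25],0],[[27,-14,-25],0],[[27,-14,-20],0],[[27,-14,-15],0],[[27,-14,-10],0],[[27,-14,0],0],[[27,-14,0],0],[[27,-14,0],0],[[27,-14,0],0]])

```text
clock: 25.67
position: [0.5388, 0.0183, 0.2623]
ee_rot: [0.004, 0.822, 0.57, 0.012]
contact_force: [0.2, 0.5, -1.3]
width: 0.0515
```

```bash
python3 go.py .5189 .2283 .24
```

```text
t 25.6667 pos [0.5388 0.0183 0.2623] F [ 0.2   0.47 -1.3 ] w 0.05151886214037896 x-axis 69.5 tilt [ 0.025  0.007 -1.   ]
tool mm [189.3 -92.8  23.2] min rows 6.0
```

Request:
carry_out(series=[[[27,-13,2],0],[[27,-13,2],0],[[27,-13,2],0],[[27,-13,2],0],[[22,-11,2],0],[[18,-9,2],0],[[10,-5,1],0],[[5,-2,0],0],[[0,0,0],0],[[0,0,0],0]])

```text
clock: 26.5
position: [0.5158, 0.2129, 0.2576]
ee_rot: [0.005, 0.82, 0.573, 0.016]
contact_force: [0.4, -0.6, -1.6]
width: 0.0517
```

```bash
python3 go.py .5189 .2283 .22
```

```text
t 26.5 pos [0.5158 0.2129 0.2576] F [ 0.45 -0.61 -1.61] w 0.051656089491699315 x-axis 69.9 tilt [ 0.033  0.01  -0.999]
tool mm [14.7 -3.4 37.9] min rows 2.0
```

Request:
carry_out(series=[[[9,0,4],0],[[5,0,5],0],[[1,0,5],0],[[0,0,5],0],[[0,0,5],0],[[0,0,0],0],[[0,0,0],0]])

```text
clock: 27.08
position: [0.5237, 0.2236, 0.2307]
ee_rot: [0.006, 0.821, 0.57, 0.015]
contact_force: [-0.2, 0.5, -2.9]
width: 0.0513
```

```bash
python3 go.py .5189 .2283 .19
```

```text
t 27.0833 pos [0.5237 0.2236 0.2307] F [-0.15  0.46 -2.94] w 0.05128507798463394 x-axis 69.5 tilt [ 0.032  0.007 -0.999]
tool mm [ 2.1 -7.2 40.6] min rows 2.0
```

Request:
carry_out(series=[[[2,-4,3],0],[[1,-2,4],0],[[0,-1,4],0],[[0,0,3],0],[[0,0,0],0],[[0,0,0],0]])

```text
clock: 27.58
position: [0.5177, 0.2292, 0.2151]
ee_rot: [0.006, 0.821, 0.57, 0.015]
contact_force: [0.2, -0.6, -2.7]
width: 0.0516
```

```bash
python3 go.py .5189 .2283 .19
```

```text
t 27.5833 pos [0.5177 0.2292 0.2151] F [ 0.17 -0.62 -2.74] w 0.05158600471188604 x-axis 69.5 tilt [ 0.032  0.007 -0.999]
tool mm [-0.8  0.8 25.1] min rows 1.0
```

Request:
carry_out(series=[[[0,1,3],0],[[0,0,3],0],[[0,0,3],0],[[0,0,3],0],[[0,0,3],0],[[0,0,3],0],[[0,0,3],0],[[0,0,3],0],[[0,0,0],0]])

```text
clock: 28.33
position: [0.52, 0.2289, 0.1889]
ee_rot: [0.006, 0.822, 0.57, 0.015]
contact_force: [0.2, 0.3, -1.2]
width: 0.0512
```

```bash
python3 go.py .5189 .2283 .17; python3 - <<'E'
from h import *
s=grab('side','s12'); o=dict(np.load('pics/s10.npz'))
d=np.abs(s['frame'].astype(int)-o['frame']).sum(2)
g=s['frame'].max(2)
for y in range(144,164): print(y,' '.join('%3d'%v for v in g[y,336:352]))
g=s['frame'].max(2)
print()
for y in range(108,150): print(y,' '.join('%3d'%v for v in g[y,292:326]))
E
```

```text
t 28.3333 pos [0.52   0.2289 0.1889] F [ 0.18  0.35 -1.25] w 0.0512202282963278 x-axis 69.5 tilt [ 0.032  0.007 -0.999]
tool mm [-1.3 -1.3 18.8] min rows 1.0
144 193 195 194 197 107  40 122 124 121 134  95 142 194 196 197 206
145 192 193 195 199 110  73 121 122 127 129  94 135 190 196 196 203
146 191 192 195 198  81  71 102 102 104 101 102 134 184 192 195 198
147 193 192 196 201  58  42  87  87  91  73  66 184 210 192 193 198
148 197 196 199 208  57  23  87  91  93  63  31 194 235 192 194 195
149 133 123 142 159  76  71  90  89  94  55  39 156 239 191 191 194
150 123 116 133  86  57  63  87  92  94  53  39 139 237 189 188 192
151 178 180 182 129  37  41  91  93  94  51  49 198 237 192 190 192
152 190 191 196 157  43  43  79  86  87  50  54 221 236 198 202 195
153 188 191 194 183 125  74  55  51  54  84 116 218 235 197 202 199
154 185 190 191 195 171  85  40  33  33 133 175 201 206 191 200 202
155 185 189 190 194 170  70  34  35  91 179 192 173 172 185 196 204
156 187 187 190 194 166  63  38  33  73 165 189 181 177 186 193 202
157 186 188 188 193 174  64  38  33  63 176 188 190 186 18
[... 5598 characters left out ...]

145 205 205 202 203 196 152 122 121 122 119 110  98  82  78  78  79  78  79  80  80  79  90 106 112 123 123 120 122 139 141 106 158 185 189
146 202 203 203 198 210 203 114 119 120 122 122 118 109 110  97 100 100  92  96 107 106 113 120 122 121 124 116 125 174 161 107 144 183 188
147 201 204 204 200 205 214 188 124 116 120 122 122 122 122 116 117 118 113 119 121 123 122 121 123 119 118 101 175 191 180 124 132 182 190
148 205 208 206 202 204 213 217 195 145 113 116 122 122 121 122 122 123 122 122 121 120 119 117 114 132 117  61 110 124 120  89  79 137 163
149 185 184 211 208 208 217 222 222 206 191 169 127 114 115 116 117 114 116 119 115 115 113 128 137 179 182 162 116  85  85  72  54  70  92
```

Request:
carry_out(series=[[[-1,-1,3],0],[[0,0,3],0],[[0,0,3],0],[[0,0,3],0],[[0,0,3],0],[[0,0,3],0],[[0,0,3],0],[[0,0,3],0],[[0,0,3],0],[[0,0,3],0]])

```text
clock: 29.22
position: [0.52, 0.2279, 0.1589]
ee_rot: [0.007, 0.821, 0.57, 0.016]
contact_force: [-1.1, -1.5, 2.6]
width: 0.0514
```

Request:
carry_out(series=[[[0,0,3],0],[[0,0,3],0],[[0,0,3],0],[[0,0,0],0]])

```text
clock: 29.55
position: [0.5201, 0.2279, 0.1491]
ee_rot: [0.007, 0.821, 0.57, 0.016]
contact_force: [-0.4, -1.7, 3.9]
width: 0.0514
```

Request:
carry_out(series=[[[0,0,3],0],[[0,0,3],0],[[0,0,0],0]])

```text
clock: 29.8
position: [0.5203, 0.2279, 0.1432]
ee_rot: [0.007, 0.821, 0.57, 0.016]
contact_force: [-1.2, -0.8, 3.6]
width: 0.0512
```

Request:
carry_out(series=[[[0,0,3],0],[[0,0,3],0],[[0,0,0],0]])

```text
clock: 30.05
position: [0.5208, 0.2283, 0.1365]
ee_rot: [0.007, 0.821, 0.57, 0.017]
contact_force: [-0.6, -0.6, 1.8]
width: 0.0514
```

Request:
carry_out(series=[[[0,0,2],0],[[0,0,2],0],[[0,0,0],0]])

```text
clock: 30.3
position: [0.5208, 0.2283, 0.132]
ee_rot: [0.007, 0.821, 0.57, 0.016]
contact_force: [-1.9, -0.8, 2.5]
width: 0.0513
```

```bash
python3 - <<'E'
from h import *
s=grab('side','s13'); g=s['frame'].max(2)
print(manip.get_state()['contact_force'],manip.get_state()['position'])
for y in range(144,172): print(y,' '.join('%3d'%v for v in g[y,344:352]))
E
```

```text
[-1.67875017  0.03853161  2.94096458] [0.52078502 0.22832373 0.13213167]
144 122 133  92 142 193 197 197 205
145 126 131  95 136 189 195 198 200
146 104 102 101 137 185 194 195 201
147  89  74  67 172 187 190 195 197
148  91  66  35 191 187 188 193 195
149  95  57  34 188 188 188 194 193
150  92  53  46 190 191 186 190 192
151  95  52  57 189 188 188 192 192
152  87  52  56 186 190 195 201 196
153  54  85 117 186 188 195 203 199
154  31 132 176 187 186 192 201 203
155  93 178 192 211 187 188 197 206
156  71 166 173 246 189 185 192 202
157  63 156 142 255 194 184 189 202
158  66  98 100 255 193 184 184 196
159  53 151 173 255 192 183 184 193
160  81 189 206 244 192 184 184 186
161  97 185 203 233 191 184 184 185
162 112 183 203 216 191 187 184 183
163 151 187 182 170 187 186 187 186
164 157 187 179 173 186 187 185 183
165 176 188 185 186 187 187 186 184
166 190 189 186 185 187 189 186 184
167 191 193 187 186 187 189 188 186
168 131 163 163 161 160 168 167 186
169 119 141 145 143 142 144 137 183
170 147 147 147 146 146 150 125 184
171 143 145 143 146 145 152 123 187
```

Request:
carry_out(series=[[[0,0,-4],0],[[0,0,-4],0],[[0,0,-4],0],[[0,0,-4],0],[[0,0,-2],0],[[0,0,0],0],[[0,0,0],0]])

```text
clock: 30.93
position: [0.521, 0.2285, 0.1519]
ee_rot: [0.007, 0.821, 0.57, 0.017]
contact_force: [-0.1, -0.8, 0.4]
width: 0.0516
```

Request:
carry_out(series=[[[0,0,0],0],[[0,0,0],0],[[0,0,0],0],[[0,0,0],0],[[0,0,0],0]], fingers=66)

```text
clock: 31.35
position: [0.5219, 0.2291, 0.1517]
ee_rot: [0.007, 0.821, 0.57, 0.018]
contact_force: [0.0, 0.0, -0.5]
width: 0.0658
```

Request:
carry_out(series=[[[0,0,-8],0],[[0,0,-15],0],[[0,0,-25],0],[[0,0,-30],0],[[0,0,-30],0],[[0,0,-20],0],[[0,0,0],0],[[0,0,0],0],[[0,0,0],0],[[0,0,0],0]])

```text
clock: 32.18
position: [0.5156, 0.2277, 0.2863]
ee_rot: [0.007, 0.822, 0.57, 0.017]
contact_force: [0.3, -0.9, 0.4]
width: 0.0662
```

```bash
python3 go.py .5189 .2283 .27; python3 - <<'E'
from h import *
s=grab('side','s14'); g=s['frame'].max(2); t=grab('top','t14')
for y in range(144,164): print(y,' '.join('%3d'%v for v in g[y,334:352]))
print()
for y in range(116,158): print(y,' '.join('%3d'%v for v in g[y,294:324]))
E
```

```text
t 32.1833 pos [0.5156 0.2277 0.2863] F [ 0.34 -0.89  0.41] w 0.06618652575848619 x-axis 69.5 tilt [ 0.036  0.008 -0.999]
tool mm [ 1.4  2.4 16.4] min rows 1.0
144 189 190 190 193 194 196 105  40 123 122 119 133  92 141 192 194 196 205
145 189 190 191 191 195 198 107  70 121 122 124 128  93 136 187 194 198 200
146 189 191 189 191 195 198  80  71 100 100 105 104  99 133 183 191 193 199
147 186 190 190 191 194 201  57  43  85  85  89  72  68 172 186 189 193 196
148 186 187 187 190 193 201  57  26  88  92  91  64  34 190 187 188 193 194
149 182 187 190 188 193 204  55  40  92  90  92  60  36 190 186 184 190 195
150 179 187 189 190 193 180  50  43  88  87  93  51  44 183 197 184 186 191
151 186 190 193 193 195 159  39  42  87  90  95  49  54 191 216 189 191 191
152 126 131 124 146 151 135  68  71  83  83  85  58  57 224 224 195 198 195
153 116 121 115 132 103 108  96  66  55  54  52  61  65 218 223 194 202 197
154 174 175 175 179 168 168 157  72  39  33  30 122 156 221 211 189 197 200
155 186 186 188 190 191 197 169  69  39  32  90 176 188 234 204 187 194 202
156 184 185 184 186 189 193 1
[... 5087 characters left out ...]
 111 113 116 116 117 115 115 173 142 194 159 152 130 126  92  68  71  69  86  84
153  60  62  62  63  61  62  60  65  67  78  84  93 105 105 106 106 101 140 110 129 136 136 147 148 139 131 128 126 128 123
154  60  62  60  62  64  62  62  60  61  60  62  74  86  84  86  88  81  79  62 146 150 149 146 148 149 148 148 145 148 150
155  63  63  61  61  62  62  62  60  61  61  60  74  77  77  78  80  76  73  60  99 150 149 147 146 146 144 145 146 147 146
156  60  59  60  63  60  62  61  64  61  61  63  72  79  79  80  81  80  75  63  56  98 150 152 150 148 145 147 146 147 145
157  62  60  61  63  62  62  61  62  63  62  60  75  77  78  78  80  79  77  64  60  55 100  99 147 149 146 146 149 146 146
```

```bash
python3 -c "
from rig import manip
print(manip.sign_off())"
```

```text
the job is handed in; nothing more can be done
None
```

I threaded three rings onto the spindle, pressed each past the catch and let go of it, then handed the job in at about 32 s. The fourth ring was left on the bench, untouched. No verdict was reported.

**Last checks:**
- **Rings:** the final side image shows all three stacked on the pan, with the catch balls clear above them. The gripper was open and well above the spindle.
- **Pan:** it settled about 12 mm lower with each ring. By my estimate it sank at most about 75 mm during the presses, well under the 110 mm limit. The highest push I read was about 7 N.
- **Pointer:** I put it at about 0.104 m and the middle of the marker's gap at about 0.105 to 0.107 m, so roughly 2 to 3 mm low and within the 8 mm allowed. With two rings it would have been about 10 mm high, so the third was needed.

**Less certain:**
- **Marker height:** I worked it out from pixel values, because I had used all 12 picture views (I had planned about 8). It is good to about 3 mm.
- **Tool tilt:** the tool leaned up to about 2° by the end, and no row command could correct it. No jamming showed.
- **Pot, collar and marker:** I saw no contact with them, but did not measure the pot or collar again at the end.

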